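Issue a boxed fitting from the sprung carton dispenser

ROBOT

A 6-joint arm with a two-finger parallel gripper is mounted at the origin on the work surface. World frame = base frame: x ahead of the robot, y to its left, z up, the work surface at z = 0. Lengths are in m, angles in rad, forces in N, time in s.
With the tool pointing down it reaches from about 0.3 to 0.825 m from the base axis. Payload 5.4 kg.
Tool frame: the origin (TCP) lies at the very end of the fingers, on their centre line; the grasp point (between the pads) lies 19 mm behind it; z points along the fingers, y is the line along which they close (so a half turn about z gives the same grasp; the last joint's range is limited). The gripper opens to 92 mm and grips with 3 to 60 N. Pads are 20 mm wide; open, the fingers measure 128 mm over their backs; the gripper's body (75 mm by 189 mm) begins 69 mm behind the grasp point.
Start: joints at [-1.412, 0.158, 1.597, -0, 1.386, -0.21], TCP at [0.207, -0.536, 0.215] pointing down, gripper open.
Joint ranges: [-2.91, 2.91], [-0.94, 2.29], [0.18, 2.7], [-1.29, 4.43], [0.17, 2.64], [-3, 3]. Speed limits (rad/s): [2.57, 2.57, 3.14, 3.14, 3.14, 3.14].

INTERFACE

Orientations are given as a rotation vector (axis times angle).
In Python, from workcell import bot gives the robot as it stands. Calls block until the motion is done:
- bot.goto(position, orientation): joint-space move of the TCP to a pose.
- bot.line_to(position, rot=None, max_speed=0.15): straight line of the TCP; rot=None keeps the orientation; max_speed is the mean speed in m/s.
- bot.set_joints(angles): joint-space move.
- bot.set_gripper(opening, newtons=None): opening from 0.0 (shut) to 1.0 (fully open); newtons is the grip in N (None keeps the last); returns when the fingers have stopped.
- bot.hold(seconds).
- bot.inverse_kinematics(position, orientation): joint angles nearest the present ones, or None.
- bot.read_camera(name): name is "scene" or "top"; returns a dict with "pixels" (420x560x3 uint8, blue, green, red), "fx", "fy", "cx", "cy" (pixels), "k1" (the pictures are not rectified: a ray, as slopes to the right and down, at radius r is drawn at 1 + k1 r^2 times it, then the intrinsics apply), "R" (3x3) and "t" (3): a world point X has camera coordinates R X + t. Camera axes: x right, y down, z forward; pixel columns grow to the right and rows downward; lengths in m; the calibration is good to about 2 mm. A picture is of the moment at which its call begins. There is no depth.
A pose or a line that the arm cannot do raises bot.MotionError and nothing moves.
- bot.job_done(): hands the job in; it is judged then, once.
Readings, each from a call of its own:
- bot.current_clock(): time.
- bot.current_joints(): joint angles.
- bot.current_joint_vel(): joint speeds.
- bot.current_effort(): joint torques, N m.
- bot.current_ee_pos(): TCP position.
- bot.current_tool_rot(): TCP orientation.
- bot.current_contact_force(): force on the tool from outside, world axes, zero at the start.
- bot.current_ft_torque(): the same for the moment, N m.
- bot.current_opening(): opening from 0.0 (shut) to 1.0 (fully open).
- bot.current_grip_force(): force on a finger pad.
Only numpy, scipy, OpenCV 4.12 (cv2) and the standard library are available. Lean on these libraries where they do the work, as an engineer would, in place of code of your own. Each camera call takes 0.05 s, during which the arm holds its last target. There are 200 camera calls.

TASK

First move the grey pipe tee out of the way of the dispenser's exit and stand it upright inside the red square. Then push the dispenser's red paddle fully home and let it spring right back, so that the bottom carton comes out and the next one drops. Without lifting the issued carton off the counter, slide it round the clutter into the green frame, wholly inside and squared up with it, and leave everything else on the counter as it was.

Things in the scene. Friction and masses are not known exactly. Their poses are not given: they have to be found in the camera images.
- magazine: Blue open-framed carton dispenser, fixed, bottomless: its cartons stand on the counter. Origin on the counter at the stack's centre, z up. Tower 165 mm high, 74 (x) by 92 mm (y) outside; feet reach 56 mm either side. Cartons come out on its -y side under a yellow bar 54 mm up; slide and red paddle are on its +y side, with two guide rails 30 mm high, 68 mm over both, out to y = +116 mm.
- plunger (a joint): Stroke of the sprung slide, m: 0 at rest, 0.110 fully home (hard stop, the red paddle meets the ends of the guide rails). Pushed along the magazine's -y. Spring 6 N at rest, 13 N at full stroke; up to about 22 N with the cartons' friction. Springs back when the push is taken away. At full stroke the issued carton's centre is about 107 mm from the magazine's origin on its -y side.
- paddle (a point): Centre of the outer (+y) face of the red paddle, the face to push, 50 mm above the counter; axes as the magazine's. The paddle is an upright plate 64 mm wide (x), 8 mm thick, from 14 to 86 mm above the counter. At rest this point lies 234 mm from the magazine's origin along its +y, at full stroke 124 mm.
- carton_a: The bottom carton of the stack, the one to issue: brown cardboard box with a green band round it and a white label stripe, 62 mm along its x, 80 mm along its y, 45 mm high, about 0.2 kg, rigid. Origin at the centre of its underside. In the stack its axes are those of the magazine.
- carton_b: The second carton, the same as carton_a, on top of it at the start (underside 45 mm up). It drops to the counter inside the tower when the slide springs back, and must stay there.
- carton_c: The third carton, the same, on carton_b; it follows it down (underside then 45 mm up) and must stay there.
- tee: Grey galvanised pipe tee standing on one end before the dispenser's exit. Origin at the centre of its foot, z up. Upright run 90 mm high, 48 mm in diameter, with collars 58 mm in diameter, 22 mm high at foot and top. The branch points along its +x, axis 45 mm up, 46 mm in diameter, reaching 55 mm from the upright axis; the top collar (68 to 90 mm up) is free all round. About 0.4 kg.
- red_square: Red painted outline on the counter, flat, 100 x 100 mm inside the line. Origin at its centre, sides along its x and y.
- green_frame: Green painted outline on the counter, flat, 100 mm (its x) by 120 mm (its y) inside the line. Origin at its centre. The carton's 80 mm length belongs along its y, either way round.
- union_a: Not to be disturbed; loose, origin at the centre of its underside on the counter. Grey hexagonal pipe union, 66 mm across the corners, 58 mm high, standing between the dispenser's exit and the painted outlines.
- union_b: Not to be disturbed; loose, origin at the centre of its underside on the counter. Grey hexagonal pipe union, 66 mm across the corners, 58 mm high, standing beside the push-slide.
- gate_valve: Not to be disturbed; loose, origin at the centre of its underside on the counter. Brass gate valve, 104 mm along its x, 58 mm wide, 109 mm high, with a round red handwheel on top.
- pen_cup: Not to be disturbed; loose, origin at the centre of its underside on the counter. Black round pen cup, 68 mm in diameter, 95 mm high, its pens reach to 152 mm.
- tape_measure: Not to be disturbed; loose, origin at the centre of its underside on the counter. Orange tape measure lying flat, 80 x 66 mm, 36 mm high.

How it is judged:
By the outcome, as a careful person would: the job done as asked, in the order asked, and still so for the second after the job is handed in, with the robot touching nothing.
It also fails if it takes over 72 s, if anything falls off the work surface, if the arm or the gripper's body presses on something with over 40 N, if the wrist force passes 120 N, or if a joint passes its speed limit or range.

## Working session

There is one attempt and no reset: what is moved stays moved. The work goes in short steps, each a Python script; the robot and the scene stay as the last script left them, time stands still between calls to the robot, and variables do not carry over. Pictures are saved under pics/ and viewed, at most 10 in all, crops included, and the job is handed in when it is done.

```bash
ls; mkdir -p pics
cat > h.py <<'E'
import numpy as np, cv2
from workcell import bot
def cam(n,save=None):
    c=bot.read_camera(n)
    if save: cv2.imwrite('pics/'+save,c['pixels'])
    return c
def ray(c,uv):
    uv=np.atleast_2d(np.array(uv,float))
    K=np.array([[c['fx'],0,c['cx']],[0,c['fy'],c['cy']],[0,0,1]])
    d=np.c_[(uv[:,0]-c['cx'])/c['fx'],(uv[:,1]-c['cy'])/c['fy']]
    s=d.copy()
    for _ in range(30): s=d/(1+c['k1']*(s**2).sum(1,keepdims=True))
    R=np.array(c['R']);t=np.array(c['t'])
    return -R.T@t,(np.c_[s,np.ones(len(s))])@R
def onz(c,uv,z):
    o,d=ray(c,uv); return (o+d*((z-o[2])/d[:,2])[:,None])[:,:2]
def proj(c,X):
    p=np.atleast_2d(X)@np.array(c['R']).T+np.array(c['t']); s=p[:,:2]/p[:,2:]
    s=s*(1+c['k1']*(s**2).sum(1,keepdims=True))
    return s*[c['fx'],c['fy']]+[c['cx'],c['cy']]
E
python3 - <<'E'
from h import *
for n in('top','scene'):
    c=cam(n,n+'0.png'); np.savez(n+'0.npz',**c)
    print(n,c['fx'],c['k1'],ray(c,[[280,210]]))
E
```

```text
pics
top 437.7891612684146 0.009218447012438173 (array([0.33736354, 0.01996917, 1.20030051]), array([[ 0.19092931, -0.02062338, -0.98168306]]))
scene 441.9432472248161 -0.0963535915516989 (array([ 1.05107513, -0.22335843,  0.78964474]), array([[-0.55758608,  0.26831193, -0.7858268 ]]))
```

View pics/top0.png

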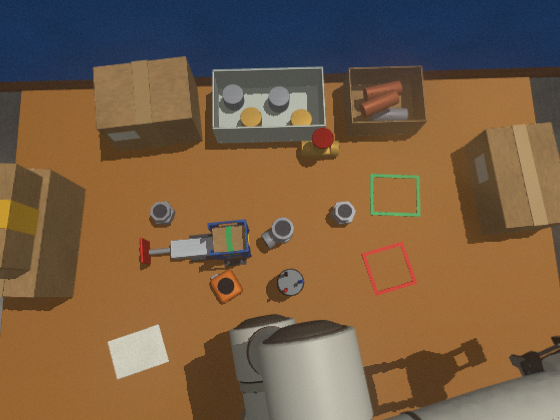

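View pics/scene0.png

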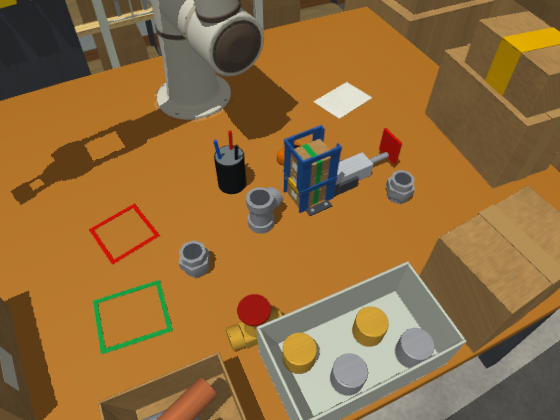

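The top view looks straight down, with +x up and +y left. The dispenser is at (230,240), the tee at (280,232), the red square at (389,268), the green frame at (395,195), union_a at (344,212), the pen cup at (290,282) and the paddle at (145,251).

Run:
```python
from h import *
T=dict(np.load('top0.npz'));S=dict(np.load('scene0.npz'))
def big(m,roi):
    k=np.zeros_like(m);x0,y0,x1,y1=roi;k[y0:y1,x0:x1]=m[y0:y1,x0:x1]
    cs,_=cv2.findContours(k,cv2.RETR_EXTERNAL,cv2.CHAIN_APPROX_NONE)
    return max(cs,key=cv2.contourArea)[:,0,:]
def H(c): return cv2.cvtColor(c['pixels'],cv2.COLOR_BGR2HSV)
hT=H(T);hS=H(S)
red=lambda h: cv2.inRange(h,(0,190,90),(4,255,255))|cv2.inRange(h,(174,170,90),(180,255,255))
grn=lambda h: cv2.inRange(h,(45,120,60),(85,255,255))
blu=lambda h: cv2.inRange(h,(105,120,40),(130,255,255))
def rect(c,p,z):
    w=onz(c,p,z).astype(np.float32); r=cv2.minAreaRect(w*1000); return np.round(r[0],1),np.round(r[1],1),round(r[2],1)
print('red',rect(T,big(red(hT),(350,230,430,310)),0),rect(S,big(red(hS),(80,190,170,270)),0))
print('green',rect(T,big(grn(hT),(350,160,440,230)),0),rect(S,big(grn(hS),(80,270,190,360)),0))
print('paddle z.086',rect(T,big(red(hT),(125,225,165,275)),.086))
print('blue .165',rect(T,big(blu(hT),(195,205,260,275)),.165))
img=T['pixels'][175:305,130:320]; cv2.imwrite('pics/c1.png',cv2.resize(img,None,fx=4.2,fy=4.2,interpolation=cv2.INTER_CUBIC))
img=S['pixels'][110:250,210:420]; cv2.imwrite('pics/c2.png',cv2.resize(img,None,fx=3.8,fy=3.8,interpolation=cv2.INTER_CUBIC))
```

```text
Traceback (most recent call last):
ValueError: max() iterable argument is empty
```

```bash
cat > m.py <<'E'
from h import *
def big(m,roi):
    k=np.zeros_like(m);x0,y0,x1,y1=roi;k[y0:y1,x0:x1]=m[y0:y1,x0:x1]
    cs,_=cv2.findContours(k,cv2.RETR_EXTERNAL,cv2.CHAIN_APPROX_NONE)
    return max(cs,key=lambda c:cv2.contourArea(cv2.convexHull(c)))[:,0,:]
def HS(c): return cv2.cvtColor(c['pixels'],cv2.COLOR_BGR2HSV)
def red(c):
    b,g,r=[c['pixels'][...,i].astype(int) for i in range(3)]
    return ((r>90)&(g<0.3*r)&(b<0.4*r)).astype(np.uint8)*255
grn=lambda h: cv2.inRange(h,(45,120,60),(85,255,255))
blu=lambda h: cv2.inRange(h,(105,120,40),(130,255,255))
def rect(c,p,z):
    w=onz(c,p,z).astype(np.float32); r=cv2.minAreaRect(w*1000); return np.round(r[0],1),np.round(r[1],1),round(r[2],1)
E
python3 - <<'E'
from m import *
T=dict(np.load('top0.npz'));S=dict(np.load('scene0.npz'))
hT=HS(T);hS=HS(S)
img=T['pixels'][175:305,130:320]; cv2.imwrite('pics/c1.png',cv2.resize(img,None,fx=4.2,fy=4.2,interpolation=cv2.INTER_CUBIC))
img=S['pixels'][110:250,210:420]; cv2.imwrite('pics/c2.png',cv2.resize(img,None,fx=3.8,fy=3.8,interpolation=cv2.INTER_CUBIC))
print('red',rect(T,big(red(T),(350,230,430,310)),0),rect(S,big(red(S),(80,190,170,270)),0))
print('green',rect(T,big(grn(hT),(350,160,440,230)),0),rect(S,big(grn(hS),(80,270,190,360)),0))
print('paddle z.086',rect(T,big(red(T),(125,225,165,275)),.086))
print('blue .165',rect(T,big(blu(hT),(195,205,260,275)),.165))
E
```

```text
Traceback (most recent call last):
  File "m.py", line 5, in big
    return max(cs,key=lambda c:cv2.contourArea(cv2.convexHull(c)))[:,0,:]
           ~~~^^^^^^^^^^^^^^^^^^^^^^^^^^^^^^^^^^^^^^^^^^^^^^^^^^^^
ValueError: max() iterable argument is empty
```

View pics/c1.png

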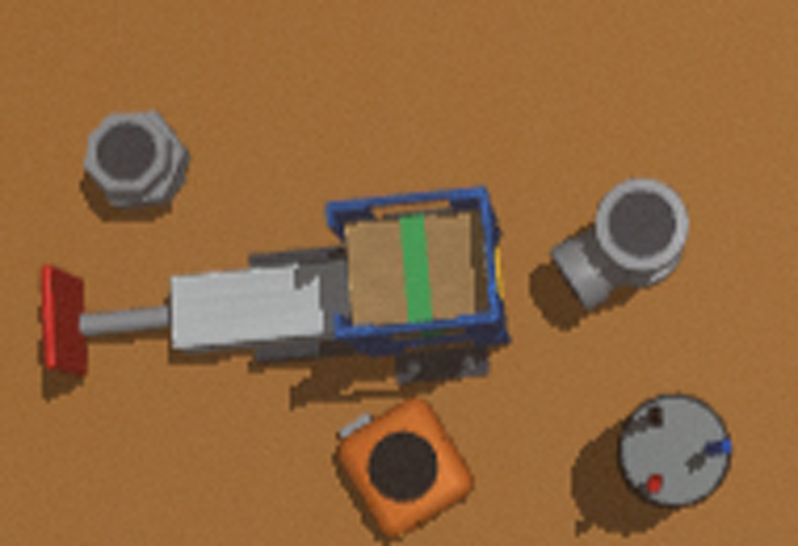

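View pics/c2.png

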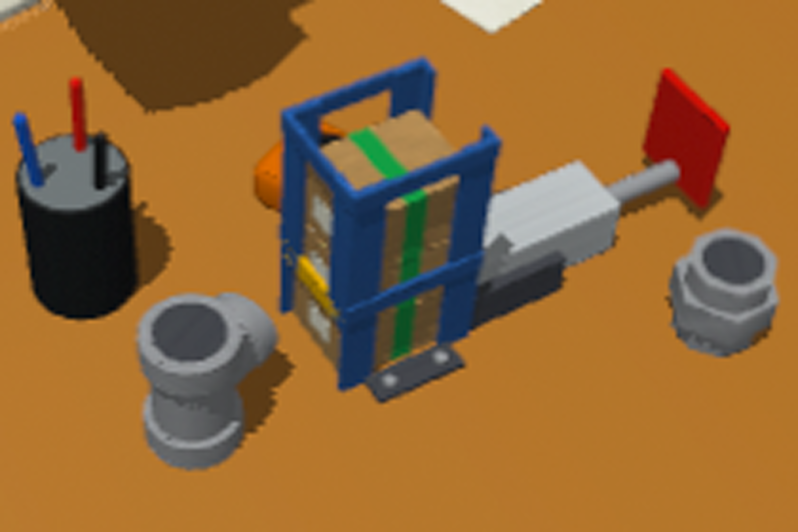

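Crop 1: tee collar centre at about (642,224), branch pointing down-left to (580,275), blue tower top rim from (328,190) to (505,340), and paddle edge x≈42–88. Crop 2 confirms the tower is upright and the pens are tall.

Run:
```python
import re
s=open('m.py').read()
s=s.replace("((r>90)&(g<0.3*r)&(b<0.4*r))","((r>80)&(g<0.42*r)&(b<0.6*r)&(g<b+25))")
open('m.py','w').write(s)
from m import *
T=dict(np.load('top0.npz'));S=dict(np.load('scene0.npz'))
hT=HS(T);hS=HS(S)
print('redpx',T['pixels'][258:262,362:367].tolist()[0], T['pixels'][245:252,142].tolist())
def tr(*a):
    try: print(*[x() if callable(x) else x for x in a])
    except Exception as e: print(a[0],'ERR',e)
tr('red',lambda:rect(T,big(red(T),(350,230,430,310)),0),lambda:rect(S,big(red(S),(80,190,170,270)),0))
tr('green',lambda:rect(T,big(grn(hT),(350,160,440,230)),0),lambda:rect(S,big(grn(hS),(80,270,190,360)),0))
tr('paddle z.086',lambda:rect(T,big(red(T),(125,225,165,275)),.086))
tr('blue .165',lambda:rect(T,big(blu(hT),(195,205,260,275)),.165))
C=lambda x,y:(130+(x+.5)/4.2-.5,175+(y+.5)/4.2-.5)
C2=lambda x,y:(210+(x+.5)/3.8-.5,110+(y+.5)/3.8-.5)
P=lambda n,pts,z:print(n,np.round(onz(T,[C(*p) for p in pts],z)*1000,1).tolist())
Q=lambda n,pts,z:print(n,np.round(onz(S,[C2(*p) for p in pts],z)*1000,1).tolist())
P('tower top corners FL?',[(328,203),(486,187),(506,340)],.165)
Q('tower top corners(scene)',[(427,58),(282,110),(352,196),(500,130)],.165)
P('carton_c top corners',[(346,224),(470,212),(475,316)],.135)
P('paddle top edge outer',[(42,266),(42,370)],.086); Q('paddle top edge outer',[(668,70),(728,127)],.086)
P('tee top',[(642,224)],.09); Q('tee top',[(190,333)],.09)
P('tee branch end mid @45',[(580,275)],.045);P('branch end upper edge .068',[(568,270)],.068)
P('unionb',[(128,153)],.058);P('cup',[(675,451)],.095);Q('cup',[(74,172)],.095);P('tape',[(404,467)],.036)
P('pens',[(725,447),(655,483),(655,415)],.15);Q('pens',[(20,118),(77,80),(100,138)],.15)
print('unionA',onz(T,[[344,211]],.058)*1000,'valve wheel',onz(T,[[322.5,138]],.105)*1000,'valve body ends',onz(T,[[303,149],[338,149]],.04)*1000)
```

```text
redpx [[41, 78, 114], [62, 74, 196], [64, 71, 207], [66, 75, 210], [59, 84, 189]] [[29, 39, 155], [30, 39, 159], [33, 41, 165], [28, 40, 166], [36, 45, 170], [37, 49, 171], [34, 44, 171]]
red (array([ 402.4, -295.4]), array([116.4, 116.1]), 14.8) (array([ 401.4, -294.8]), array([116.5, 116.5]), 14.6)
green (array([ 660.4, -266.7]), array([ 2.8, 14.6]), 86.1) (array([ 604.7, -327.7]), array([137.8, 118.1]), 86.3)
paddle z.086 (array([458.2, 344.1]), array([65.1, 25.4]), 1.8)
blue .165 (array([476.5, 123.7]), array([77.3, 91.3]), 3.7)
tower top corners FL? [[511.7, 172.4], [518.6, 82.1], [431.0, 72.1]]
tower top corners(scene) [[436.8, 168.9], [441.4, 76.9], [515.5, 81.7], [504.5, 176.7]]
carton_c top corners [[504.0, 166.3], [509.2, 93.5], [448.0, 91.4]]
paddle top edge outer [[490.7, 358.8], [427.4, 356.8]]
paddle top edge outer [[431.8, 351.8], [490.8, 356.3]]
tee top [[506.3, -8.3]]
tee top [[506.8, -8.4]]
tee branch end mid @45 [[481.6, 30.7]]
branch end upper edge .068 [[482.0, 37.8]]
unionb [[565.2, 315.0]]
cup [[368.9, -23.6]]
cup [[369.5, -22.6]]
tape [[365.1, 143.6]]
pens [[368.9, -49.6], [349.9, -9.5], [387.7, -10.8]]
pens [[371.0, -50.5], [355.1, -10.5], [404.8, -16.1]]
unionA [[ 552.28145241 -173.63081225]] valve wheel [[ 740.12053863 -120.40261713]] valve body ends [[ 733.53003298  -73.23908858]
 [ 730.78506995 -170.06270012]]
```

```bash
cat >> m.py <<'E'
from scipy.spatial.transform import Rotation as Ro
def down(deg): return (Ro.from_euler('z',deg,degrees=True)*Ro.from_euler('x',180,degrees=True)).as_rotvec()
def st(m=''): print(m,'t',round(bot.current_clock(),2),'p',np.round(bot.current_ee_pos(),4),'F',np.round(bot.current_contact_force(),1),'op',round(bot.current_opening(),3),'j',np.round(bot.current_joints(),2))
E
python3 - <<'E'
from m import *
print(bot.current_tool_rot())
for a in (122.6,-57.4,104.7,-75.3): print(a,bot.inverse_kinematics([.5065,-.0083,.2],down(a)),bot.inverse_kinematics([.4053,-.3076,.2],down(a)))
for a in (3.4,93.4,-86.6,183.4): print(a,bot.inverse_kinematics([.46,.385,.2],down(a)),bot.inverse_kinematics([.4813,.0177,.2],down(a)),bot.inverse_kinematics([.605,-.328,.2],down(a)))
T=dict(np.load('top0.npz'));m=grn(HS(T));m[:160]=0;m[235:]=0;m[:,:350]=0;m[:,440:]=0
v=np.argwhere(m)[:,::-1];print(rect(T,v,0))
E
```

```text
[-3.08671862e+00 -5.75664948e-01 -3.13289259e-05]
122.6 [-0.25534398 -0.00885064  1.80318819  0.          1.3472551  -0.82432132] [-0.88708673 -0.00286169  1.79722654  0.          1.3472278  -1.45606407]
-57.4 [-2.55343982e-01 -8.85063854e-03  1.80318819e+00 -4.44089210e-16
  1.34725510e+00  2.31727134e+00] [-8.87086732e-01 -2.86169048e-03  1.79722654e+00 -4.44089210e-16
  1.34722780e+00  1.68552859e+00]
104.7 [-0.25534398 -0.00885064  1.80318819  0.          1.3472551  -0.51190738] [-0.88708673 -0.00286169  1.79722654  0.          1.3472278  -1.14365013]
-75.3 [-0.25534398 -0.00885064  1.80318819  0.          1.3472551   2.62968527] [-0.88708673 -0.00286169  1.79722654  0.          1.3472278   1.99794252]
3.4 [ 4.95635336e-01  2.32575173e-01  1.54090827e+00 -8.88178420e-16
  1.36810921e+00  2.00709047e+00] [-2.14835783e-01 -7.65260943e-02  1.86861720e+00 -8.88178420e-16
  1.34950155e+00  1.29661935e+00] [-6.71913572e-01  4.58768099e-01  1.25607268e+00 -4.44089210e-16
  1.42675188e+00  8.39541560e-01]
93.4 [ 4.95635336e-01  2.32575173e-01  1.54090827e+00 -4.44089210e-16
  1.36810921e+00  4.36294141e-01] [-0.21483578 -0.07652609  1.8686172   0.          1.34950155 -0.27417698] [-0.67191357  0.4587681   1.25607268  0.          1.42675188 -0.73125477]
-86.6 [ 0.49563534  0.23257517  1.54090827  0.          1.36810921 -2.70529851] [-2.14835783e-01 -7.65260943e-02  1.86861720e+00 -4.44089210e-16
  1.34950155e+00  2.86741568e+00] [-6.71913572e-01  4.58768099e-01  1.25607268e+00 -4.44089210e-16
  1.42675188e+00  2.41033789e+00]
183.4 [ 0.49563534  0.23257517  1.54090827  0.          1.36810921 -1.13450219] [-2.14835783e-01 -7.65260943e-02  1.86861720e+00 -4.44089210e-16
  1.34950155e+00 -1.84497330e+00] [-6.71913572e-01  4.58768099e-01  1.25607268e+00 -4.44089210e-16
  1.42675188e+00 -2.30205109e+00]
(array([ 611.2, -270.3]), array([ 19.7, 112. ]), 84.5)
```

Run:
```python
from m import *
p=np.array([.5065,-.0083]);q=np.array([.4053,-.3076])
bot.goto([*p,.20],down(122.6)); st('above')
bot.line_to([*p,.064],max_speed=.15); st('down')
bot.set_gripper(0.0,25); st('grip')
bot.line_to([*p,.125],max_speed=.12)
bot.line_to([*q,.125],down(104.7),max_speed=.22); st('over')
bot.line_to([*q,.068],max_speed=.12);bot.line_to([*q,.0645],max_speed=.03); st('low')
bot.set_gripper(1.0); bot.line_to([*q,.2],max_speed=.25); st('rel')
bot.goto([.4606,.40,.2],down(93.4)); st('paddle')
T=cam('top','top1.png');np.savez('top1.npz',**T);S=cam('scene','scene1.png');np.savez('scene1.npz',**S)
i=np.hstack([T['pixels'][150:320,330:450],T['pixels'][190:360,130:330]]);cv2.imwrite('pics/c3.png',cv2.resize(i,None,fx=2.4,fy=2.4,interpolation=cv2.INTER_CUBIC))
m=grn(HS(T));print(T['pixels'][190:200,368:374,:].max(1).tolist())
```

```text
above t 2.27 p [ 0.5066 -0.0091  0.2001] F [ 0.4 -0.1 -0.7] op 0.998 j [-0.26 -0.01  1.8  -0.    1.35 -0.82]
down t 3.33 p [ 0.5074 -0.0086  0.065 ] F [ 0.4  0.9 -0.1] op 1.0 j [-0.26  0.16  1.92 -0.    1.07 -0.82]
grip t 3.94 p [ 0.5063 -0.0085  0.0642] F [-2.4 -1.3  3.3] op 0.627 j [-0.26  0.16  1.92 -0.    1.07 -0.82]
over t 6.18 p [ 0.4055 -0.3066  0.1248] F [ 0.4  0.2 -3.5] op 0.63 j [-0.89  0.08  1.87  0.    1.19 -1.14]
low t 7.08 p [ 0.4055 -0.3078  0.065 ] F [ 0.4  0.3 -3.6] op 0.622 j [-0.89  0.16  1.91  0.    1.07 -1.14]
rel t 8.43 p [ 0.4048 -0.307   0.1986] F [ 0.5  0.7 -0.3] op 1.001 j [-0.89 -0.    1.8  -0.    1.35 -1.14]
paddle t 10.94 p [0.4612 0.3993 0.2   ] F [-0.6 -0.2  0.8] op 0.999 j [ 0.52  0.26  1.51 -0.    1.37  0.46]
[[103, 172, 163], [105, 173, 162], [105, 174, 163], [106, 175, 160], [103, 172, 161], [106, 175, 162], [104, 174, 162], [104, 174, 163], [105, 174, 162], [103, 173, 163]]
```

View pics/c3.png

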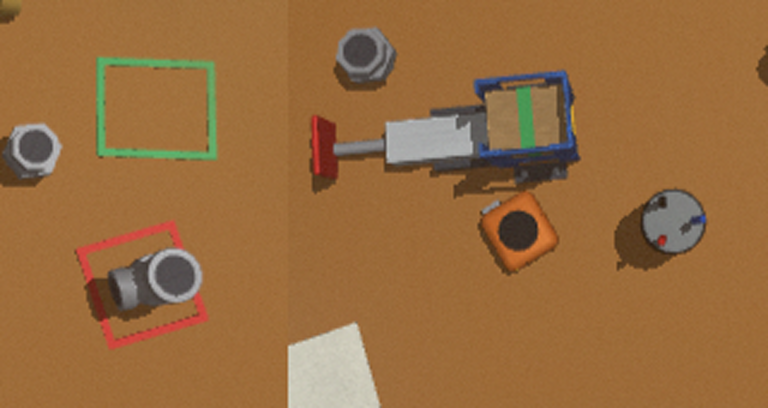

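The tee stands upright inside the red square and nothing else has moved. The paddle is free and in line. Next I push it.

Run:
```python
from m import *
y=np.radians(3.4);P=lambda d,z=.042:[.475-d*np.sin(y),.1245+d*np.cos(y),z]
bot.set_gripper(0.0,20)
bot.goto(P(.272,.12),down(93.4)); bot.line_to(P(.272)); st('ready')
bot.line_to(P(.240),max_speed=.1); st('near')
bot.line_to(P(.140),max_speed=.08); st('in')
d=.140
while d>.124:
    d-=.001; bot.line_to(P(d),max_speed=.03); f=bot.current_contact_force(); print(round(d,3),np.round(f,1))
    if np.linalg.norm(f[:2])>34: break
st('home'); T=cam('top');np.savez('top2.npz',**T)
bot.line_to(P(.25),max_speed=.08); st('back'); bot.line_to(P(.29),max_speed=.15); bot.line_to(P(.29,.2),max_speed=.25)
bot.set_gripper(1.0); st('up')
T=cam('top','top3.png');np.savez('top3.npz',**T);S=cam('scene');np.savez('scene3.npz',**S)
i=np.vstack([cv2.resize(T['pixels'][180:300,120:320],(600,360),interpolation=cv2.INTER_CUBIC),cv2.resize(S['pixels'][110:250,180:420],(600,240+0))]);cv2.imwrite('pics/c4.png',i)
```

```text
ready t 13.47 p [0.4602 0.3968 0.0439] F [0.1 0.8 0.2] op 0.004 j [0.51 0.42 1.63 0.   1.08 0.45]
near t 13.94 p [0.4619 0.3651 0.0437] F [-0.   7.1  0. ] op 0.006 j [0.46 0.38 1.69 0.   1.07 0.4 ]
in t 15.34 p [0.4692 0.2678 0.0438] F [ 4.9 15.9 -6.5] op 0.005 j [0.29 0.26 1.84 0.01 1.03 0.23]
0.139 [ 3.9 17.5 -6.4]
0.138 [ 4.9 17.9 -5. ]
0.137 [ 5.3 18.5 -6.9]
0.136 [ 4.3 18.  -6. ]
0.135 [ 5.5 18.3 -5.7]
0.134 [ 5.2 18.3 -6.2]
0.133 [ 4.6 16.6 -6.9]
0.132 [ 5.9 17.6 -7.4]
0.131 [ 5.2 19.7 -5.9]
0.13 [ 6.3 24.7 -8. ]
0.129 [ 5.3 28.8 -8.5]
0.128 [ 5.7 32.8 -9.3]
0.127 [ 6.1 37.  -9.3]
home t 18.59 p [0.4698 0.2597 0.044 ] F [ 6.1 37.  -9.3] op 0.005 j [0.27 0.25 1.85 0.02 1.02 0.2 ]
back t 20.33 p [0.46   0.3734 0.0416] F [-0.3  0.5 -0.3] op 0.008 j [ 0.48  0.39  1.68 -0.    1.07  0.42]
up t 22.91 p [0.4578 0.414  0.2   ] F [ 0.8 -0.7 -0.2] op 1.001 j [ 0.54  0.28  1.49 -0.    1.38  0.48]
```

View pics/c4.png

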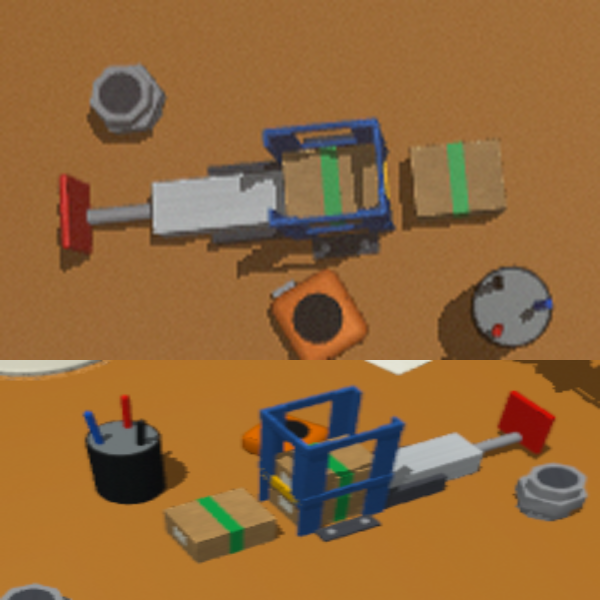

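The carton has come out: its top face in the upper crop runs about (411,147)–(505,218), with the band through (458,178). The slide is back and the other two cartons have dropped. Next I measure the carton and the frame.

Run:
```python
from m import *
T=dict(np.load('top3.npz'));S=dict(np.load('scene3.npz'))
C=lambda x,y:(120+(x+.5)/3-.5,180+(y+.5)/3-.5)
w=onz(T,[C(*p) for p in [(411,147),(500,140),(505,213),(416,218)]],.045)*1000;print(w.round(1).tolist(),w.mean(0))
h=HS(T);print('S carton',h[235:245:4,262].tolist(),'counter',h[225,[300,305]].tolist())
x=h[205:260,252:295];m=np.zeros(h.shape[:2],np.uint8)
m[205:260,252:292]=((h[205:260,252:292,1]<np.median(h[270:300,330:380,1])-25)|(h[205:260,252:292,0]>40)).astype(np.uint8)*255
m=cv2.morphologyEx(m,cv2.MORPH_OPEN,np.ones((3,3)))
print('carton',rect(T,big(m,(252,205,292,260)),.045))
def g(c): 
    b,gg,r=[c['pixels'][...,i].astype(int) for i in range(3)]; return ((gg>r+20)&(gg>b+20)).astype(np.uint8)*255
print('band T',rect(T,big(g(T),(262,215,285,260)),.045))
print('frame T',rect(T,big(g(T),(350,160,440,235)),0),'S',rect(S,big(g(S),(80,270,190,360)),0))
cv2.imwrite('pics/dbg.png',np.hstack([cv2.resize(T['pixels'][205:260,245:300],(400,400)),cv2.resize(cv2.merge([m]*3)[205:260,245:300],(400,400))]))
```

```text
[[513.0, 59.4], [517.2, -19.9], [452.1, -22.2], [449.8, 56.3]] [483.03873512  18.40651547]
S carton [[17, 119, 150], [16, 121, 154], [16, 123, 154]] counter [[15, 161, 158], [15, 163, 156]]
carton (array([483.,  19.]), array([67.2, 78.9]), 3.3)
band T (array([484.3,  18.7]), array([63.5, 14.3]), 4.1)
frame T (array([ 606.2, -327.7]), array([137.6, 118.2]), 86.1) S (array([ 604.6, -327.6]), array([138.1, 118.4]), 86.3)
```

View pics/dbg.png

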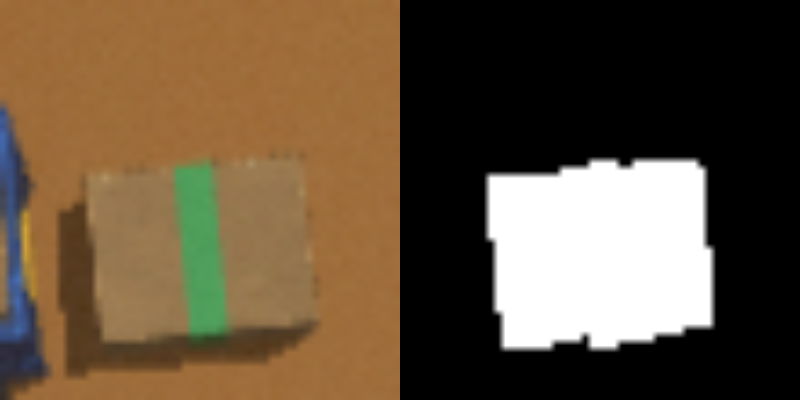

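Run:
```python
from m import *
p=[.4915,.031]
bot.goto([*p,.22],down(90)); st('above')
bot.line_to([*p,.10],max_speed=.15); bot.line_to([*p,.012],max_speed=.08); st('down')
bot.set_gripper(0.0,10); st('grip')
bot.line_to([*p,.0105],max_speed=.02); bot.hold(.3); st('preload'); print(bot.current_grip_force())
T=cam('top','top4.png');np.savez('top4.npz',**T);S=cam('scene','s4.png')
i=np.vstack([cv2.resize(T['pixels'][180:300,220:360],(560,300)),cv2.resize(S['pixels'][100:280,150:390],(560,300))]);cv2.imwrite('pics/c5.png',i)
```

```text
above t 24.44 p [0.4916 0.0317 0.22  ] F [ 0.7  0.6 -0.2] op 1.002 j [-0.18 -0.06  1.82  0.    1.39 -0.18]
down t 26.64 p [0.4921 0.0309 0.0126] F [ 0.1  0.  -0.3] op 1.0 j [-0.18  0.22  1.97  0.    0.95 -0.18]
grip t 27.2 p [0.4912 0.0311 0.012 ] F [-2.1  1.1  2.1] op 0.673 j [-0.18  0.22  1.97 -0.    0.95 -0.18]
preload t 27.75 p [0.4912 0.031  0.0112] F [-5.8  1.   9.7] op 0.676 j [-0.18  0.22  1.97 -0.    0.95 -0.18]
10.000600665807724
```

View pics/c5.png

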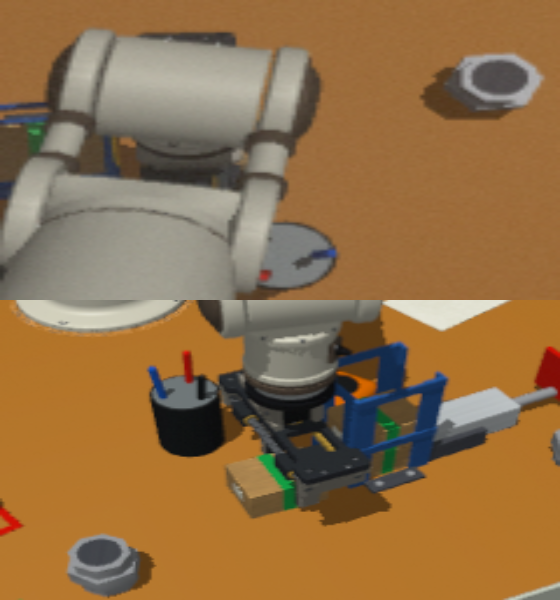

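The carton is gripped across its 62 mm width, with the pen cup and tower untouched. Next I drag it along the counter.

Run:
```python
from m import *
z=.0108
for x,y,a,v in [(.500,.005,90,.08),(.580,-.020,90,.10),(.654,-.055,0,.035),(.654,-.290,0,.10),(.6061,-.3157,86.2,.03)]:
    bot.line_to([x,y,z],down(a),max_speed=v); st()
bot.hold(.3); st('end')
T=cam('top','top5.png');np.savez('top5.npz',**T);S=cam('scene','s5.png');np.savez('scene5.npz',**S)
i=np.vstack([cv2.resize(T['pixels'][130:300,270:450],(560,300)),cv2.resize(S['pixels'][180:400,60:390],(560,300))]);cv2.imwrite('pics/c6.png',i)
```

```text
t 28.34 p [0.5011 0.004  0.0113] F [ 1.3 -2.2  1.9] op 0.671 j [-0.23  0.24  1.95 -0.    0.95 -0.23]
 t 29.33 p [ 0.5797 -0.0196  0.0104] F [-0.1  0.3 -0.7] op 0.669 j [-0.24  0.41  1.72  0.    1.   -0.24]
 t 31.82 p [ 0.6539 -0.055   0.0108] F [-0.8  0.4 -1.9] op 0.675 j [-0.27  0.58  1.49  0.    1.08  1.3 ]
 t 34.33 p [ 0.654  -0.2896  0.0108] F [-0.4 -0.6 -1.1] op 0.675 j [-0.59  0.71  1.28  0.    1.15  0.99]
 t 36.28 p [ 0.6062 -0.3157  0.0108] F [ 0.6 -0.5 -0.5] op 0.671 j [-0.66  0.64  1.4   0.    1.11 -0.59]
end t 36.58 p [ 0.6061 -0.3156  0.0108] F [-0.3  0.3 -1.2] op 0.679 j [-0.66  0.64  1.4   0.    1.11 -0.59]
```

View pics/c6.png

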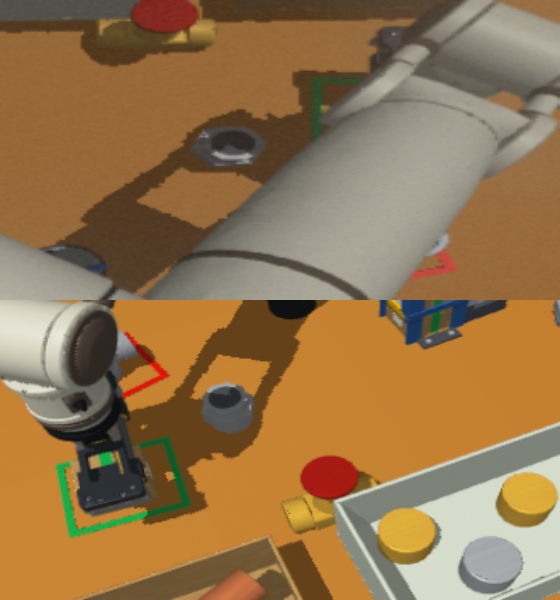

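The carton is inside the green frame with the gripper over it. I release it and check.

Run:
```python
from m import *
bot.line_to([.6061,-.3156,.0098],max_speed=.02); st()
bot.set_gripper(1.0); bot.line_to([.6061,-.3156,.15],max_speed=.15); bot.goto([.30,-.45,.30],down(60)); st('clear')
T=cam('top','top6.png');np.savez('top6.npz',**T);S=cam('scene','s6.png');np.savez('scene6.npz',**S)
def g(c): 
    b,gg,r=[c['pixels'][...,i].astype(int) for i in range(3)]; return ((gg>r+20)&(gg>b+20)).astype(np.uint8)*255
h=HS(T);a=np.median(h[160:180,330:360,1])
m=((h[...,1]<a-25)).astype(np.uint8)*255; m[g(T)>0]=0
m=cv2.morphologyEx(m,cv2.MORPH_CLOSE,np.ones((5,5)));m=cv2.morphologyEx(m,cv2.MORPH_OPEN,np.ones((3,3)))
print('carton',rect(T,big(m,(376,180,416,212)),.045))
print('band T',rect(T,big(g(T),(380,178,412,213)),.045)); print('frame',rect(T,big(g(T),(350,160,440,235)),0))
i=np.hstack([cv2.resize(T['pixels'][165:225,360:430],None,fx=5.5,fy=5.5,interpolation=cv2.INTER_CUBIC),cv2.resize(T['pixels'][120:310,120:330],(365,330))]);cv2.imwrite('pics/c7.png',i)
```

```text
t 36.93 p [ 0.6064 -0.3158  0.0102] F [-0.7 -0.5  0.8] op 0.671 j [-0.66  0.64  1.4  -0.    1.11 -0.59]
clear t 40.0 p [ 0.3006 -0.4495  0.2992] F [-0.4 -0.2 -0.5] op 1.001 j [-1.21  0.03  1.57  0.    1.54 -0.68]
carton (array([ 601.8, -325.8]), array([92.3, 69.3]), 88.4)
band T (array([ 605.8, -330. ]), array([10.8, 61.7]), 85.4)
frame (array([ 606.2, -327.7]), array([137.6, 118.2]), 86.1)
```

View pics/c7.png

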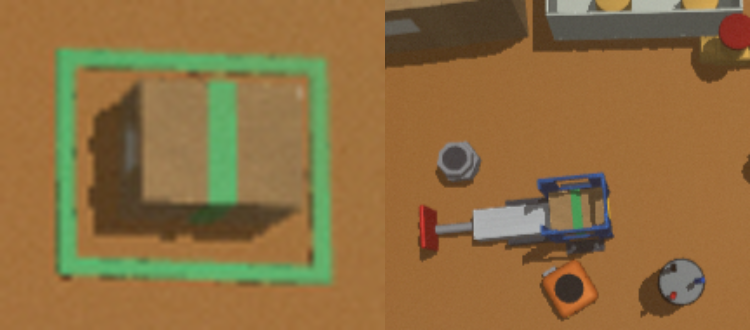

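The carton is central in the green frame: its band is 2 mm from the frame centre and within 1° of square. The dispenser, pen cup, tape measure and unions look unmoved.

```bash
python3 -c "
from workcell import bot
print(bot.job_done())"
```

```text
the job is handed in; nothing more can be done
None
```

The job is handed in at about 40 s: the tee stands in the red square, the paddle was pushed home and sprang back, the next cartons dropped, and the issued carton sits about 2 mm off centre and within 1° of square in the green frame with the clutter looking unmoved, though it may have ridden a fraction of a millimetre off the counter during the slide, since the gripper briefly seemed to carry part of its weight.

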